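# Set the selector valve to the red port and clamp it

### The arm

A 6-joint arm with a two-finger parallel gripper is mounted at the origin on a cart in front of the work surface, level with it; the furniture and walls round the work are solid. World frame = base frame: x ahead of the robot, y to its left, z up, the work surface at z = 0. Lengths are in mm, angles in rad, forces in N, time in s.
With the tool pointing down it reaches from about 325 to 900 mm from the base axis. Payload 3.5 kg.
Tool frame: the origin (TCP) lies at the very end of the fingers, on their centre line; the grasp point (between the pads) lies 19 mm behind it; z points along the fingers, y is the line along which they close (so a half turn about z gives the same grasp; the last joint's range is limited). The gripper opens to 85 mm and grips with 20 to 120 N. Pads are 22 mm wide; open, the fingers measure 114 mm over their backs; the gripper's body (76 mm by 85 mm) begins 54 mm behind the grasp point. The pads swing forward as they close: fully open they stand 13 mm farther back than shut.
Start: joints at [-1.368, 0.276, -0.026, 1.268, 0, 1.467], TCP at [188.148, -596.005, 231.313] pointing down, gripper open.
Joint ranges: [-3.12, 3.12], [-0.85, 1.88], [-1.08, 1.24], [-1.95, 2.15], [-1.57, 1.53], [-3.14, 3.14]. Speed limits (rad/s): [2.57, 2.57, 3.14, 3.14, 3.14, 3.14].

### API

Orientations are given as a rotation vector (axis times angle).
In Python, from cell import bot, imaging, ticket gives the robot as it stands. The module is installed in compiled form; this text tells all that it offers. Calls block until the motion is done:
- bot.reach(position, orientation): joint-space move of the TCP to a pose.
- bot.move_linear(position, rotation=None, rate=150, threshold=None): straight line of the TCP; rotation=None keeps the orientation; rate is the mean speed in mm/s. With threshold (N) it stops when the force on the tool has changed by that much, and returns True; else False.
- bot.set_joints(angles): joint-space move.
- bot.command_gripper(opening, grasp_force=None): finger opening in mm; grasp_force is the grip in N (None keeps the last); returns when the fingers have stopped.
- bot.hold(seconds).
- bot.ik(position, orientation): joint angles nearest the present ones, or None.
- imaging.read_camera(name): name is "side" or "top" or "wrist"; returns the picture (384x512x3 uint8, red, green, blue); there is no depth.
- imaging.camera_params(name): a dict with "mtx" (3x3 intrinsics, pixels), "D" ([k1, k2, p1, p2, k3] as OpenCV has them; the pictures are not rectified), "world_to_cam" (4x4, takes a point from world to camera coordinates). Camera axes: x right, y down, z forward; pixel columns grow to the right and rows downward; lengths in mm; the calibration is good to about 2 mm. A picture is of the moment at which its call begins: read the wrist's pose just before it. camera_params takes no time and is no camera call; for the wrist camera it gives the pose at the moment of the call.
A pose or a line that the arm cannot do raises bot.MotionError and nothing moves.
- ticket.hand_in(): hands the job in; it is judged then, once.
Readings, each from a call of its own:
- bot.current_time_s(): time.
- bot.current_joints(): joint angles.
- bot.current_joint_velocities(): joint speeds.
- bot.current_tau(): joint torques, N m.
- bot.current_tool_pos(): TCP position.
- bot.current_eef_rot(): TCP orientation.
- bot.current_ft_force(): force on the tool from outside, world axes, zero at the start.
- bot.current_wrist_torque(): the same for the moment, N m.
- bot.current_grip_width(): finger opening in mm.
- bot.current_finger_force(): force on a finger pad.
Only numpy, scipy, OpenCV 4.12 (cv2) and the standard library are available. Lean on these libraries where they do the work, as an engineer would, in place of code of your own. Each camera call takes 0.05 s, during which the arm holds its last target. There are 200 camera calls.

### The job

Turn the bar handle of the selector valve until its white pointer points squarely at the middle of the red port cap. Then swing the clamp lever with the black upright knob all the way over to the yellow stop to lock the setting, leaving the pointer on red. Leave the glassware and the bottle round the valve where they stand.

Things in the scene. Friction and masses are not known exactly. Their poses are not given: they have to be found in the camera images.
- selector_valve: grey valve plate 230 x 220 x 30 mm fixed to the bench, with a round dark steel housing in the middle of it; origin on the handle's axis at bench level; the four port caps lie on the side of its own +x axis, the clamp lever on the side of its -x axis
- valve_handle (a joint): angle of the handle in rad: 0 when the pointer points along the plate's +x, growing counterclockwise seen from above, stops at -1.7 and 1.7; stiff (about 0.12 N m), it stays where it is left
- handle_grip (a point): middle of the black bar handle, on its vertical turning axis, 95 mm above the bench. The bar is 74 mm long (along the pointer), 16 mm wide, and reaches from 76 to 110 mm above the bench; nothing else of the valve within the reach of an open gripper is higher than 63 mm except the lever's knob. Its x axis is the pointing direction, z up
- pointer_tip (a point): tip of the white pointer that turns with the handle, 64 mm from the axis and 60 mm above the bench; its x axis is the pointing direction
- port_red: red round port cap on the valve's plate, 29 mm across, its top 58 mm above the bench; origin on its axis at the plate's surface (30 mm above the bench). The four caps sit 85 mm from the handle's axis; which colour sits in which place varies. This is the one to point at.
- port_blue: blue round port cap on the valve's plate, 29 mm across, its top 58 mm above the bench; origin on its axis at the plate's surface (30 mm above the bench). The four caps sit 85 mm from the handle's axis; which colour sits in which place varies.
- port_green: green round port cap on the valve's plate, 29 mm across, its top 58 mm above the bench; origin on its axis at the plate's surface (30 mm above the bench). The four caps sit 85 mm from the handle's axis; which colour sits in which place varies.
- port_white: white round port cap on the valve's plate, 29 mm across, its top 58 mm above the bench; origin on its axis at the plate's surface (30 mm above the bench). The four caps sit 85 mm from the handle's axis; which colour sits in which place varies.
- clamp_lever (a joint): angle of the clamp lever in rad: near 0 open (steel stop), 1.5 at the yellow stop (locked), growing counterclockwise seen from above; it turns about a vertical axis with light friction (0.06 N m) and stays where it is left
- lever_knob (a point): middle of the upright black knob at the end of the clamp lever, a cylinder 22 mm across from 52 to 92 mm above the bench; this point lies 78 mm above the bench; it moves on a horizontal arc of 50 mm radius
- lever_pivot (a point): point on the clamp lever's vertical turning axis, at the height of the knob's middle (78 mm above the bench), 85 mm from the handle's axis
- beaker: glass beaker, 83 x 92 x 118 mm, loose; origin under its middle
- cork_ring: cork ring, 71 mm across, 26 mm high, under the flask, loose; origin under its middle
- flask: small round flask, 64 mm across, 135 mm high, standing loose in the cork ring; origin under its middle
- bottle: screw-cap bottle with blue cap, 70 mm across, 143 mm high, loose; origin under its middle

How it is judged (in metres and radians):
On the way, in this order (a step that is already met when the one before it is completed fails the run):
1. the pointer points at the red port cap, the lever still open (y of port_red in the frame of pointer_tip between -0.008 and 0.008 m and x of port_red in the frame of pointer_tip above 0 m and value of joint clamp_lever below 0.6 rad), for 0.2 s.
2. the clamp lever is swung over to the yellow stop (value of joint clamp_lever above 1.3 rad), for 0.2 s.
At the end, for the whole second after the job is handed in: The line of the pointer passes within 8 mm of the red cap's middle, on the pointer's side of the axis, the handle is at rest, and the clamp lever stands at 1.3 rad or more (the yellow stop is at 1.5) (y of port_red in the frame of pointer_tip between -0.008 and 0.008 m and x of port_red in the frame of pointer_tip above 0 m and value of joint clamp_lever above 1.3 rad and velocity of joint valve_handle between -0.05 and 0.05 rad/s); the robot touches nothing.
It fails at once if the beaker, cork ring, flask or bottle is shifted by more than 20 mm or tipped by more than 0.35 rad (distance of any of beaker, cork_ring, flask, bottle from where it was at the start of the episode above 0.02 m or angle between any of beaker, cork_ring, flask, bottle's own z axis and vertical above 0.35 rad).
It also fails if it takes over 48 s, if anything falls off the work surface, if the arm or the gripper's body presses on something with over 40 N, if the wrist force passes 120 N, or if a joint passes its speed limit or range.

## Working session

There is one attempt and no reset: what is moved stays moved. The work goes in short steps, each a Python script; the robot and the scene stay as the last script left them, time stands still between calls to the robot, and variables do not carry over. Pictures are saved under pics/ and viewed, at most 10 in all, crops included, and the job is handed in when it is done.

```bash
mkdir -p pics; python3 - <<'E'
from cell import bot, imaging
import cv2
for n in ("top","side"):
    im=imaging.read_camera(n); cv2.imwrite(f"pics/{n}0.png",cv2.resize(im[:,:,::-1],(800,600),interpolation=cv2.INTER_CUBIC))
    p=imaging.camera_params(n); print(n,p["mtx"].round(1).tolist(),p["D"],p["world_to_cam"].round(3).tolist())
print(bot.current_eef_rot(),bot.current_time_s())
E
```

```text
top [[391.5, 0.0, 259.2], [0.0, 391.5, 192.4], [0.0, 0.0, 1.0]] [0.01021477 0.         0.         0.         0.        ] [[-0.021, -1.0, -0.018, -54.521], [-0.989, 0.023, -0.149, 529.776], [0.149, 0.015, -0.989, 1164.41], [0.0, 0.0, 0.0, 1.0]]
side [[381.4, 0.0, 255.3], [0.0, 381.4, 190.8], [0.0, 0.0, 1.0]] [0.03647505 0.         0.         0.         0.        ] [[0.998, -0.06, 0.018, -538.927], [-0.02, -0.578, -0.816, 37.606], [0.059, 0.814, -0.578, 1231.871], [0.0, 0.0, 0.0, 1.0]]
[-3.10297070e+00 -4.78165714e-01  1.75320636e-04] 0.1
```

View pics/top0.png

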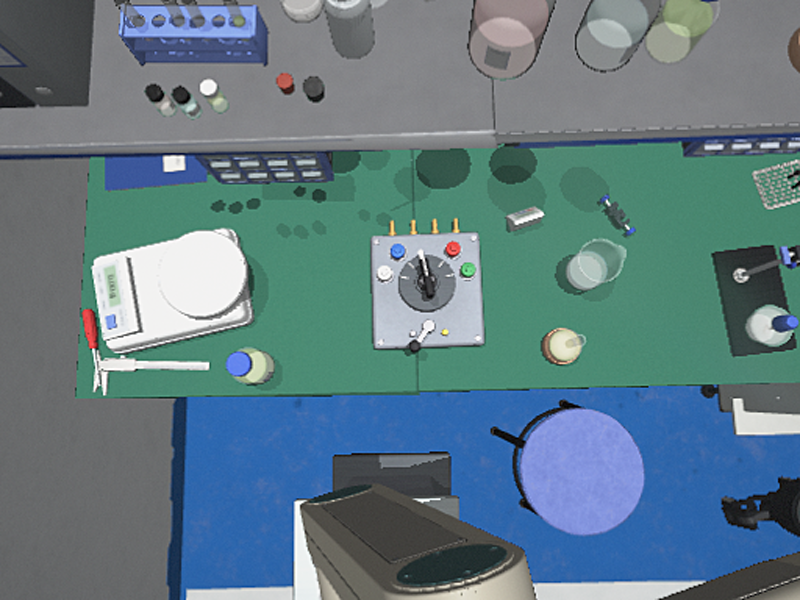

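View pics/side0.png

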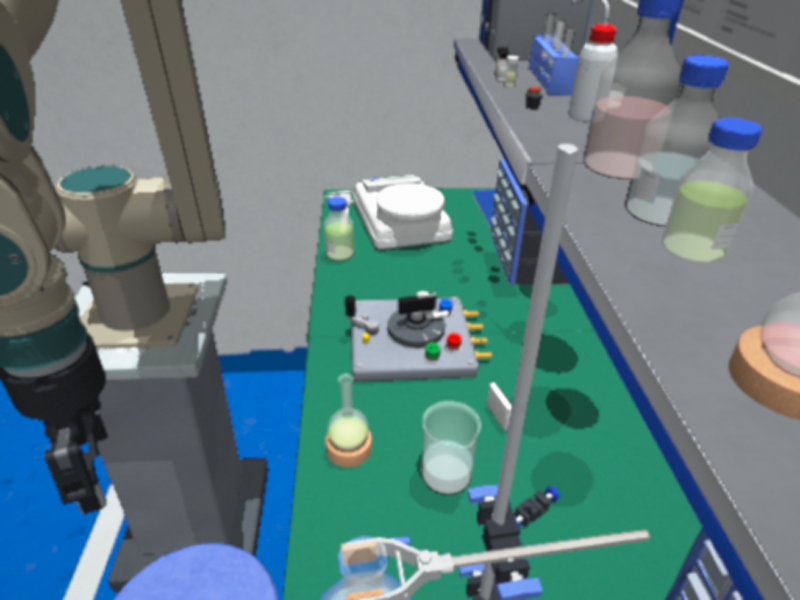

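Top view (800-px scale): valve bar centre about (428,282), pointer tip (421,252), red cap (453,248), green (468,270), blue (398,251), white (385,272), lever pivot (429,327), knob top (414,346). In the side view the red cap is at (454,340), knob (350,305), bar (417,303), green (433,351), blue (446,304).

```bash
cat > h.py <<'E'
import numpy as np, cv2
from cell import bot, imaging
from scipy.spatial.transform import Rotation as R
def norm(p,uv): return cv2.undistortPoints(np.array([[uv]],float),p["mtx"],np.array(p["D"],float))[0,0]
def tri(pa,a,pb,b):
    X=cv2.triangulatePoints(pa["world_to_cam"][:3],pb["world_to_cam"][:3],norm(pa,a),norm(pb,b))[:,0]
    return X[:3]/X[3]
def onplane(p,uv,z):
    T=p["world_to_cam"]; d=T[:3,:3].T@np.append(norm(p,uv),1); c=-T[:3,:3].T@T[:3,3]
    return c+d*(z-c[2])/d[2]
def down(yaw): # tool z down, tool y (closing line) at angle yaw+90deg; tool x along yaw
    x=np.array([np.cos(yaw),np.sin(yaw),0]); z=np.array([0,0,-1.])
    return R.from_matrix(np.c_[x,np.cross(z,x),z]).as_rotvec()
def save(name,im): cv2.imwrite(f"pics/{name}.png",cv2.resize(im[:,:,::-1],(800,600),interpolation=cv2.INTER_CUBIC))
E
python3 - <<'E'
from h import *
t,s=imaging.camera_params("top"),imaging.camera_params("side")
k=.64
for n,a,b in [("red",(453,248),(454,340)),("green",(468,270),(433,351)),("blue",(398,251),(446,304)),("bar",(428,282),(417,303)),("knobtop",(414,346),(350,298)),("pivot",(429,327),(372,326))]:
    print(n,tri(t,np.array(a)*k,s,np.array(b)*k).round(1))
for n,a,z in [("red",(453,248),58),("green",(468,270),58),("blue",(398,251),58),("white",(385,272),58),("tip",(421,252),60),("knob",(414,346),92),("pivot",(429,327),60),("yellow",(446,332),45),("flask",(563,346),40),("bottle",(238,364),143),("beaker",(590,265),100)]:
    print(n,onplane(t,np.array(a)*k,z).round(1))
print(down(0),down(np.pi/2))
c=imaging.camera_params("wrist");T=c["world_to_cam"];Rt=R.from_rotvec(bot.current_eef_rot()).as_matrix()
print((Rt.T@(-T[:3,:3].T@T[:3,3]-bot.current_tool_pos())).round(1),(T[:3,:3]@Rt).round(2).tolist(),c["mtx"].round(0).tolist())
E
```

```text
red [ 630.7 -163.    50.2]
green [ 587.4 -191.    48.5]
blue [627.8 -54.5  54. ]
bar [ 559.9 -110.7   98.1]
knobtop [437.3 -81.6  92.9]
pivot [ 477.6 -111.4   47.1]
red [ 627.7 -162.4   58. ]
green [ 583.1 -190.2   58. ]
blue [624.3 -54.6  58. ]
white [583.  -28.4  58. ]
tip [620.8 -99.6  60. ]
knob [434.8 -81.8  92. ]
pivot [ 473.1 -111.3   60. ]
yellow [ 464.2 -144.4   45. ]
flask [ 432.5 -369.7   40. ]
bottle [405.9 231.3 143. ]
beaker [ 578.6 -414.5  100. ]
[3.14159265 0.         0.        ] [2.22144147 2.22144147 0.        ]
[  78.2   -0.  -142.8] [[-0.0, 1.0, 0.0], [-0.95, -0.0, -0.31], [-0.31, -0.0, 0.95]] [[321.0, 0.0, 255.0], [0.0, 321.0, 196.0], [0.0, 0.0, 1.0]]
```

```bash
python3 - <<'E'
from h import *
import pickle
t0=bot.current_time_s(); r=down(0.17); P=[]
bot.reach([575,-160,220],r)
for i,y in enumerate((-160,-60)):
    if i: bot.move_linear([575,y,220],rate=200)
    bot.hold(.2)
    p=imaging.camera_params("wrist"); im=imaging.read_camera("wrist"); save(f"w{i}",im); P.append((p,im))
pickle.dump(P,open("P.pkl","wb")); print(bot.current_time_s(),bot.current_joints())
E
```

```text
3.3417 [-2.17486549e-01  2.00362345e-01 -1.47662283e-01  1.22273790e+00
 -2.04465815e-04  2.75564850e+00]
```

View pics/w0.png

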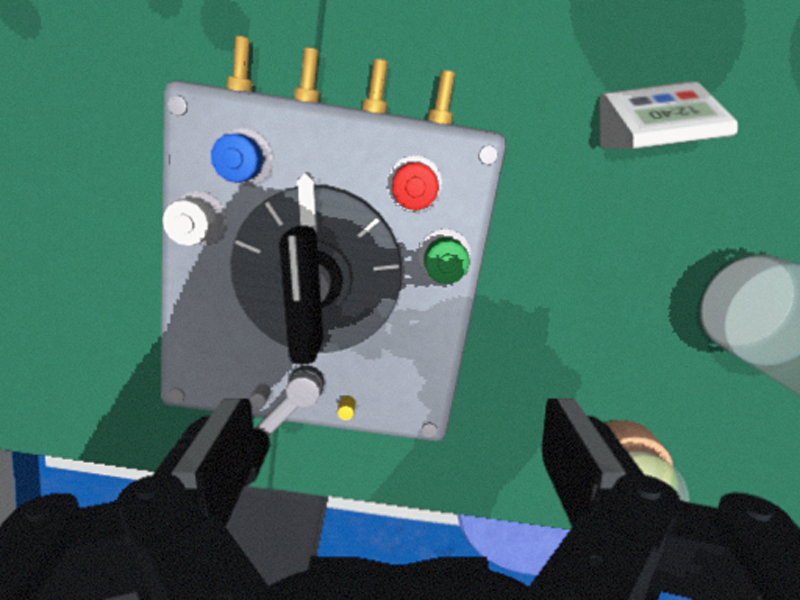

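View pics/w1.png

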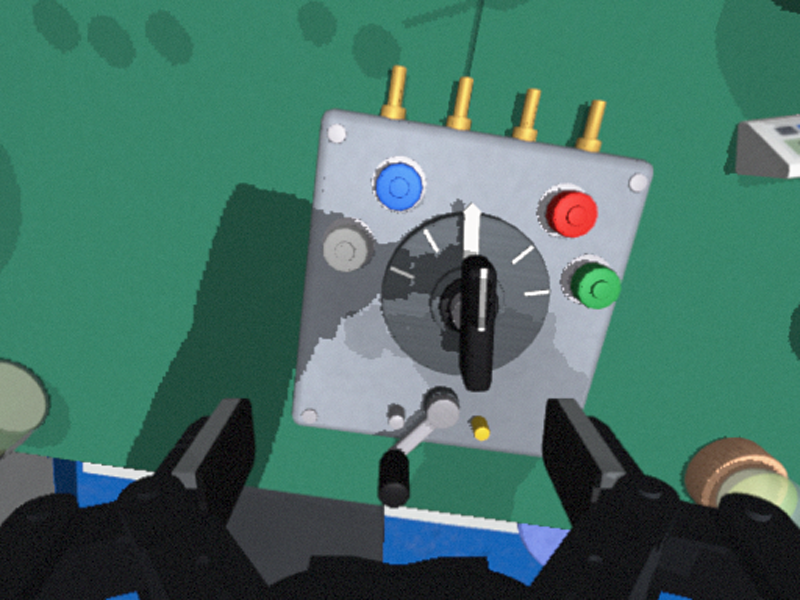

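Both wrist views show the valve: pointer tip (306,175)/(472,204), red cap (415,187)/(575,215), green (446,260)/(600,288), blue (235,158)/(399,187), white (186,223)/(344,250), lever pivot (303,388)/(441,408), yellow stop (346,406)/(481,430), knob in w1 top (396,494).

```bash
python3 - <<'E'
from h import *
import pickle
from scipy.optimize import least_squares
(a,_),(b,_)=pickle.load(open("P.pkl","rb")); k=.64
D={"red":((415,187),(575,215)),"green":((446,260),(600,288)),"blue":((235,158),(399,187)),"white":((186,223),(344,250)),"tip":((306,175),(472,204)),"stripe1":((292,238),(484,270)),"stripe2":((296,300),(482,330)),"pivot":((303,385),(441,404)),"yellow":((346,411),(481,434))}
X={n:tri(a,np.array(u)*k,b,np.array(v)*k) for n,(u,v) in D.items()}
for n in X: print(n,X[n].round(1))
C=np.array([X[n][:2] for n in("red","green","blue","white")])
f=least_squares(lambda q:np.hypot(*(C-q).T)-85,[558,-110]); ax=f.x; print("axis",ax,f.fun)
ang=lambda v:np.arctan2(v[1]-ax[1],v[0]-ax[0])
for n in("red","green","blue","white","tip","stripe1","stripe2","pivot"): print(n,ang(X[n]).round(3),np.hypot(*(X[n][:2]-ax)).round(1))
d=X["stripe1"]-X["stripe2"];print("stripe dir",np.arctan2(d[1],d[0]))
print("knob top",onplane(b,np.array((396,494))*k,92))
r=down(0.17)
for pos,y in[(ax,.17),(ax,-.65),(ax,-.7)]: print(bot.ik([*pos,78],down(y)))
E
```

```text
red [ 629.1 -162.    54.5]
green [ 588.4 -188.6   58.6]
blue [627.4 -53.   51.3]
white [583.2 -25.3  50.6]
tip [625.5 -97.5  59.7]
stripe1 [ 598.  -102.4  110.6]
stripe2 [ 566.1 -108.2  112.4]
pivot [ 480.4 -108.7   41.6]
yellow [ 464.4 -141.6   44.1]
axis [ 562.95233789 -107.96048045] [ 0.42886026 -0.40398841 -0.30323599  0.08523643]
red -0.685 85.4
green -1.265 84.6
blue 0.706 84.7
white 1.33 85.1
tip 0.166 63.4
stripe1 0.156 35.5
stripe2 -0.086 3.1
pivot -3.133 82.5
stripe dir 0.17944052125671356
knob top [438.89250704 -83.09179175  92.        ]
[-3.02237887e-01  3.10110944e-01 -3.27987471e-01  9.32697913e-01
  4.44089210e-16  2.66935477e+00]
[-0.30223789  0.31011094 -0.32798747  0.93269791  0.         -2.79383054]
[-0.30223789  0.31011094 -0.32798747  0.93269791  0.         -2.74383054]
```

```bash
python3 - <<'E'
from h import *
ax=[562.6,-108.2]; y0=.172-np.pi; y1=-.685-np.pi
bot.reach([*ax,170],down(y0))
bot.move_linear([*ax,78],rate=100,threshold=15) and print("contact")
print(bot.current_tool_pos(),bot.current_ft_force())
bot.command_gripper(0,50); print(bot.current_grip_width(),bot.current_ft_force())
for y in np.linspace(y0,y1,4)[1:]:
    bot.reach([*ax,78],down(y)); print(bot.current_ft_force().round(1),bot.current_wrist_torque().round(2),bot.current_grip_width())
bot.hold(.3)
bot.command_gripper(85); bot.move_linear([*ax,170],rate=120)
bot.reach([520,-120,260],down(-np.pi)); bot.hold(.2)
save("w2",imaging.read_camera("wrist")); 
import pickle; pickle.dump(imaging.camera_params("wrist"),open("P2.pkl","wb"))
print(bot.current_time_s(),bot.current_joints())
E
```

```text
[ 563.29643155 -108.42156902   78.7041831 ] [-0.10623804  0.27755896  1.01859599]
15.485400595923233 [-0.33501576  0.63184872  2.56811601]
[-1.2  1.8  4.4] [ 0.31  0.23 -0.09] 15.36367490928983
[-0.9  2.8  5.1] [ 0.55  0.21 -0.07] 15.482780445711155
[0.5 5.3 5.3] [ 0.78  0.16 -0.09] 15.192068001429494
11.7667 [-3.47704297e-01  1.01578063e-01 -1.81221208e-01  1.29016290e+00
  1.34731892e-06 -3.47520126e-01]
```

View pics/w2.png

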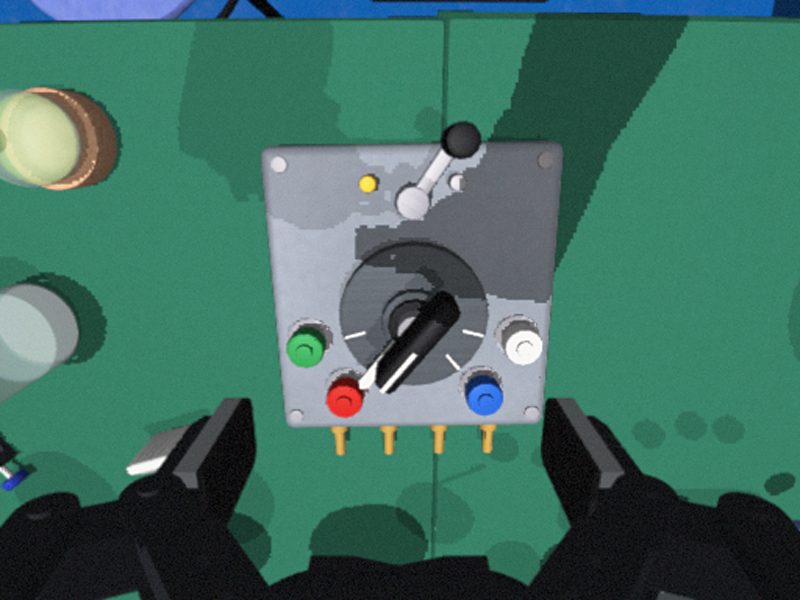

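The pointer (tip about (361,387)) now lies along the line to the red cap (top centre about (345,400)); the bar-top stripe runs (417,353)–(385,390). The lever pivot is at (414,200), the knob top at (462,139), and the yellow stop at (368,182).

```bash
python3 - <<'E'
from h import *
import pickle
c=pickle.load(open("P2.pkl","rb"));k=.64; ax=np.array([562.8,-108.2])
for n,u,z in [("tip",(361,387),60),("red",(345,400),58),("knob",(462,139),92),("s1",(385,390),110),("s2",(417,353),110),("pivot",(414,201),50),("green",(306,346),58),("blue",(485,395),58),("white",(524,346),58)]:
    p=onplane(c,np.array(u)*k,z)[:2]; print(n,p.round(1),np.arctan2(*(p-ax)[::-1]).round(3))
    if n=="s1":s1=p
    if n=="s2":d=s1-p;print("stripe",np.arctan2(d[1],d[0]))
q=bot.current_joints()
for x,y,w in [(437,-65,-np.pi/2),(437,-60,0),(430,-60,-np.pi)]: print(bot.ik([x,y,75],down(w)))
im=cv2.imread("pics/w2.png"); cv2.imwrite("pics/w2c.png",cv2.resize(im[280:440,260:460],(800,640))[:600])
E
```

```text
tip [ 614.3 -147.7] -0.655
red [ 626.3 -160.4] -0.688
knob [437.  -82.2] 2.938
s1 [ 591.1 -128.2] -0.617
s2 [ 565.2 -107.9] 0.132
stripe -0.6672849063880865
pivot [ 477.2 -108.7] -3.135
green [ 581.8 -187.8] -1.337
blue [622.2 -53.4] 0.745
white [581.9 -26.7] 1.341
[-0.2941736   0.09967755 -0.60574551  0.86537327  0.         -1.86496993]
[-0.28319824  0.09846261 -0.60713267  0.86520105  0.          2.85839441]
[-0.28775243  0.0865098  -0.62066872  0.86361781  0.         -0.28775243]
```

View pics/w2c.png

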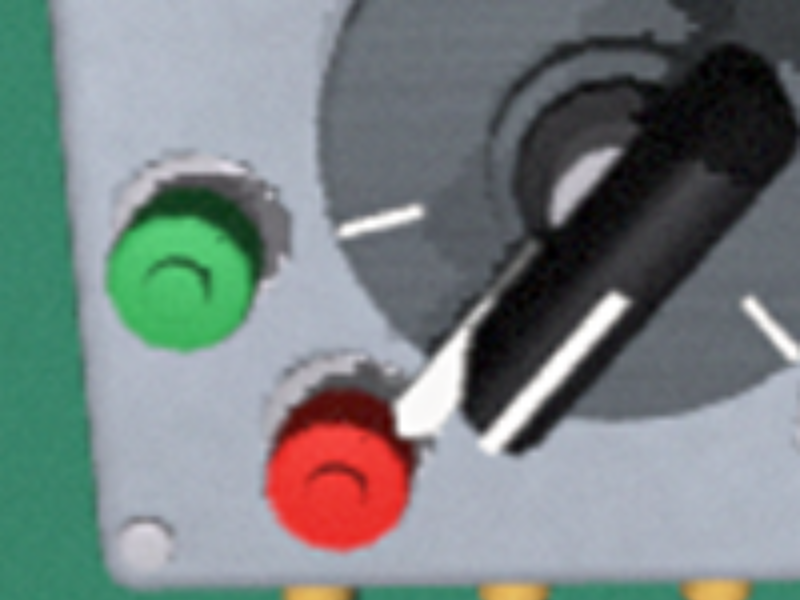

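Pointer is within about 2 mm of the red line, well inside tolerance. Next, the lever: grip the knob along the tangent and carry it round the arc.

```bash
python3 - <<'E'
from h import *
import pickle
pv=np.array([478,-109.]); th0=np.arctan2(26.5,-40)
P=lambda th,z:[*(pv+50*np.array([np.cos(th),np.sin(th)])),z]
Y=lambda th:down(th-2*np.pi)
k0=[438,-82.5]
bot.command_gripper(55)
bot.reach([*k0,150],Y(th0))
print("contact",bot.move_linear([*k0,64],rate=100,threshold=12))
bot.command_gripper(0,25); print(bot.current_grip_width(),bot.current_tool_pos().round(1),bot.current_ft_force().round(1))
for d in np.arange(.12,1.45,.12):
    bot.move_linear(P(th0+d,64),Y(th0+d),rate=60)
    f=bot.current_ft_force(); print(d.round(2),f.round(1),round(bot.current_grip_width(),1))
    if np.hypot(*f[:2])>25: break
bot.hold(.3); bot.command_gripper(55); th=th0+d
bot.move_linear(P(th,150),rate=120)
bot.reach([520,-120,260],down(-np.pi)); bot.hold(.2)
pickle.dump(imaging.camera_params("wrist"),open("P3.pkl","wb")); save("w3",imaging.read_camera("wrist"))
print(bot.current_time_s())
E
```

```text
contact False
21.230267144309558 [438.5 -82.6  64.7] [-0.3 -0.   3.9]
0.12 [ 5.1 -3.  -1.6] 21.5
0.24 [ 4.9 -2.  -1.6] 20.9
0.36 [ 4.5 -2.1 -1.4] 21.2
0.48 [ 5.2 -1.2 -1.4] 21.2
0.6 [ 5.6 -0.9 -1.7] 21.2
0.72 [ 5.1 -0.6 -1.3] 21.4
0.84 [ 5.  -0.1 -0.7] 21.0
0.96 [5.8 0.2 0.4] 20.6
1.08 [ 5.7  0.2 -0. ] 20.7
1.2 [6.4 1.7 0.3] 21.1
1.32 [4.9 1.5 1.6] 21.0
1.44 [ 0.6 10.3  9.9] 21.3
20.1583
```

View pics/w3.png

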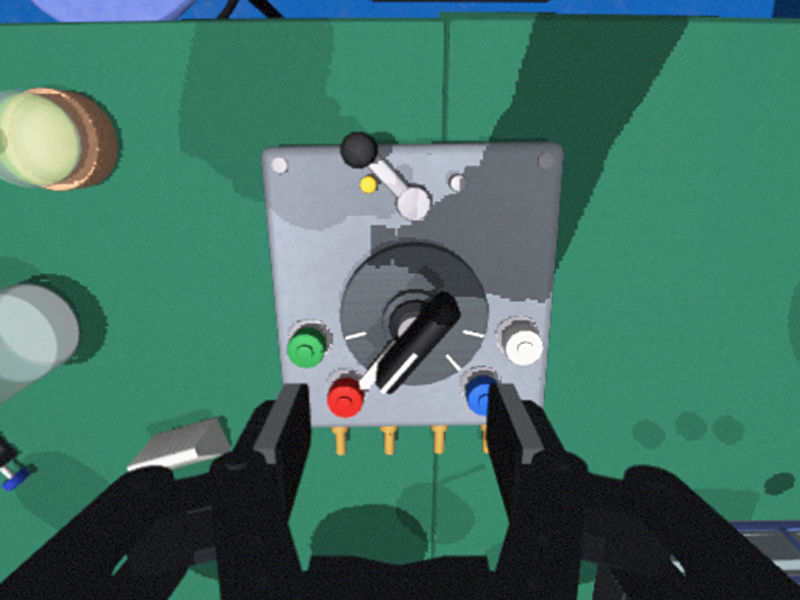

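The knob is now at (358,150), with the lever beside the yellow stop (368,184). The pointer is unchanged on red. I'll check the swept angle by number before handing in.

```bash
python3 - <<'E'
from h import *
import pickle
c=pickle.load(open("P3.pkl","rb"));k=.64; pv=np.array([478,-109.])
A=[]
for u in [(462,139),(358,150)]:
    p=onplane(c,np.array(u)*k,92)[:2]; A.append(np.arctan2(*(p-pv)[::-1])%(2*np.pi)); print(p,np.hypot(*(p-pv)))
print(A,A[1]-A[0])
for u,z in [((458,183),45),((368,184),45)]:
    p=onplane(c,np.array(u)*k,z)[:2]; print(p,np.arctan2(*(p-pv)[::-1])%(2*np.pi))
E
```

```text
[436.35061608 -82.42360338] 49.406234809251416
[ 442.55202996 -143.67302646] 49.586059977190935
[np.float64(2.5736298095754253), np.float64(3.915939747161812)] 1.3423099375863865
[464.83525304 -78.39919178] 1.977070864219574
[ 465.51413538 -140.8309693 ] 4.338576895260226
```

The swept angle, the position halfway between the stops, and the reaction force at the end of the swing all put the lever at the yellow stop. Handing in.

```bash
python3 -c "
from cell import ticket,bot
print(ticket.hand_in())"
```

```text
the job is handed in; nothing more can be done
None
```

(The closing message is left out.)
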